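Stop the tint mixer and hold its head up clear of the bowl

TASK

The tint mixer was switched off at the wall with minutes left on its timer: turn the timer knob on top of its head anticlockwise, all the way back to its zero stop, so that the whisk cannot start up. Then squeeze in the release button on the side of the lift handle and, keeping it in, pull the head straight up past the first stop to the second, which is the end of its travel, so that the bowl under the whisk can be changed. Finish while holding it up there with the button still squeezed in, and leave the bowl and everything else on the bench where they are.

Things in the scene. Friction and masses are not known exactly. Their poses are not given: they have to be found in the camera images.
- mixer: the fixed bowl mixer: aluminium base plate 300 x 170 x 18 mm on the bench, origin at the centre of its underside; x points from the machine's front (bowl) to its back (column), z up, y to the left of someone facing it from the front. The upright telescoping column (40 mm outer tube) stands at x = +75 mm, bowl and whisk at x = -55 mm.
- head_top (a point): point on the flat top of the mixer's white head, halfway between the timer knob (65 mm to the front) and the lift handle (65 mm to the back); axes as the mixer's, 165 mm above the bench with the head down. The head is 225 mm long in x (x = -110 to +115 mm of the mixer), 88 mm wide, 63 mm high, and slides straight up on the column.
- timer_grip (a point): on the timer knob's upright axis, 25 mm above the head's top, in the knob's grip bar. Black knob: round skirt 48 mm across, 6 mm high, with an upright bar 44 mm long, 13 mm thick, its top 35 mm above the head's top. The point turns with it: x runs along the bar, -x is the end with the white pointer line. At zero the pointer faces the machine's front, the bar lying along the mixer's x.
- timer (a joint): angle of the timer knob in rad: 0 at the zero stop (a hard stop), growing clockwise seen from above (as the timer is wound), at most 2.4; at the start it is somewhere from 0.6 to 1.5. It stays where it is left; friction 0.04 N m.
- handle_grip (a point): the place to squeeze on the lift handle, 30 mm above the head's top (195 mm above the bench with the head down); moves with the head, axes as the mixer's. The handle is a black upright block over the column: 46 mm in x, 34 mm in y, 55 mm high. In y it measures 41 mm over the button when out, 35 mm with it fully in; this point is midway of those 35 mm.
- button_face (a point): centre of the outer face of the release button: a grey pad 28 mm wide and 28 mm high in the handle's +y side, standing 7 mm proud of it when out. It is pressed along the mixer's -y, so squeezing the handle across (along y) pushes it in.
- release (a joint): travel of the release button in m: 0 out, 0.006 fully in; springs back when let go. About 2 N starts it and 6 N hold it fully in. It frees the column from about 0.004 on; if let out between stops the head sinks and locks at the next stop it meets.
- head (a joint): height of the head above its lowest place in m: 0 down (locked at the start), first stop at 0.050, second stop and hard end of travel at 0.100. With the button in, lifting takes about 7 to 13 N (head 0.4 to 0.9 kg plus sliding friction), and the head sinks again unless it is held; with the button out it is locked at a stop.
- whisk_tip (a point): lowest point of the steel whisk under the head's front, 30 mm above the bench when the head is down, 130 mm at the second stop
- bowl: loose black tint bowl, 136 mm across the rim, 62 mm high, standing on the mixer's base plate round the whisk, rim 80 mm above the bench; origin at the centre of its underside. Leave it there.
- tint_near: bystander: upright black bottle, 38 mm across, 135 mm high, near the mixer's left side; origin at the centre of its underside
- tint_far: bystander: upright black bottle, 38 mm across, 135 mm high, on the right of the bench; origin at the centre of its underside
- beaker: bystander: clear measuring beaker, 68 mm across, 85 mm high, near the mixer's right side; origin at the centre of its underside
- tint_brush: bystander: flat black tint brush lying on the mixer's left, 233 mm long, 12 mm high; origin on its underside 80 mm behind the bristle end, x axis towards the bristles
- spare_bowl: bystander: a second tint bowl, 136 mm across, 62 mm high, on the right; origin at the centre of its underside
- developer: bystander: white bottle, 84 mm across, 235 mm high, on the left; origin at the centre of its underside
- powder_tub: bystander: white tub with black lid, 110 mm across, 120 mm high, on the left; origin at the centre of its underside
Not all that is in view belongs to the job. Leave any red look-alike of the bowl alone.

How it is judged:
On the way, in this order (a step that is already met when the one before it is completed fails the run):
1. the timer is back at zero while the head is still down (value of joint timer below 0.08 rad and value of joint head below 0.01 m), for 0.2 s.
2. the release button is squeezed in (value of joint release above 0.004 m and contact force between the fingers and release above 2 N), for 0.1 s.
3. the head is at its second stop with the button in (value of joint head above 0.094 m and value of joint release above 0.004 m), for 0.1 s.
At the end, for the whole second after the job is handed in: The head stands still at its second stop (raised at least 94 of 100 mm), held by the gripper with the release button at least 4 of 6 mm in, so that no lock carries it; timer within 0.08 rad of zero; bowl upright, within 20 mm of its place, clear of the whisk (all of step 3 and value of joint timer below 0.08 rad and contact force between the fingers and release above 2 N and velocity of joint head between -0.02 and 0.02 m/s and contact force between bowl and head below 0.3 N and distance of bowl from where it was at the start of the episode below 0.02 m and angle between bowl's own z axis and vertical below 0.15 rad); the arm keeps its last pose, push and grip.
It fails at once if the head is raised while minutes are left on the timer (value of joint head above 0.012 m and value of joint timer above 0.12 rad).
It fails at once if the bowl is shifted or tipped (distance of bowl from where it was at the start of the episode above 0.02 m or angle between bowl's own z axis and vertical above 0.25 rad).
It fails at once if another thing on the bench is shifted by more than 30 mm or knocked over (distance of any of tint_near, tint_far, beaker, tint_brush, spare_bowl, developer, powder_tub from where it was at the start of the episode above 0.03 m or angle between any of tint_near, tint_far, beaker, tint_brush, spare_bowl, developer, powder_tub's own z axis and vertical above 0.35 rad).
It also fails if it takes over 48 s, if anything falls off the work surface, if the arm or the gripper's body presses on something with over 40 N, if the wrist force passes 120 N, or if a joint passes its speed limit or range.

ROBOT

A 7-joint arm with a two-finger parallel gripper is mounted at the origin on the work surface. World frame = base frame: x ahead of the robot, y to its left, z up, the work surface at z = 0. Lengths are in m, angles in rad, forces in N, time in s.
With the tool pointing down it reaches from about 0.4 to 0.85 m from the base axis. Payload 10.4 kg.
Tool frame: the origin (TCP) lies midway between the tips of the shut fingers; the grasp point (between the pads) lies 19 mm behind it; z points along the fingers, x is the direction in which the jaws open and shut, and the axes are right-handed (so a half turn about z gives the same grasp; the last joint's range is limited). The gripper opens to 85 mm and grips with 20 to 120 N. Pads are 22 mm wide; open, the fingers measure 114 mm over their backs; the gripper's body (76 mm by 85 mm) begins 54 mm behind the grasp point. The pads swing forward as they close: fully open they stand 13 mm farther back than shut.
Start: joints at [1.142, 0.332, -0.065, 1.46, 0.022, 1.35, -0.088], TCP at [0.247, -0.574, 0.198] pointing down, gripper open.
Joint ranges: [-2.6, 2.6], [-0.5, 2.12], [-1.47, 1.34], [0.16, 2.42], [-1.27, 4.41], [0.06, 2.06], [-2.6, 2.6]. Speed limits (rad/s): [2.22, 2.22, 2.79, 2.79, 3.14, 3.14, 3.14].

INTERFACE

Orientations are given as a unit quaternion [x, y, z, w].
In Python, from workcell import telemetry, eyes, order gives the robot as it stands.
- The arm moves only by the tool servo_tool, never from a script. Its argument "deltas" is a list of rows, each a list of 3 entries, a list of its own where there are three numbers: the shift along the tool's x, y, z in cm, then the turn about the tool's z in rad, then the finger opening in cm, from 0 to 8.54. A call has 1 to 12 rows; each row shifts and turns the pose as measured when the row begins, along the tool's axes as they then stand; what a row does not reach is not made up. A row lasts 1/12 s, in which the tool goes at most 41.7 mm and 7.16 degrees, less where a joint would pass 70% of its speed; a pose out of reach is approached as far as the arm can. A call is refused whole if a number of a shift passes 4.17 or a number of a turn 0.125, either way. A call with a gripper value outside its range is refused whole. The fingers move at their own pace and stop on an object; "force" is the grip in N (left out, the last holds). Time passes only in rows, so rows that do not move let the fingers close. It gives the time, the measured TCP pose, the force and the opening at its end, in the units of the state.
- telemetry.get_obs(): the state, without advancing time (a new reading comes with each control period).
- eyes.camera(name): name is "side" or "top"; returns (picture, depth): 384x512x3 uint8, blue, green, red; 384x512 float32, m along the optical axis (not along the pixel's ray), 0 where there is no reading.
- eyes.calibration(name): a dict with "fx", "fy", "cx", "cy" (pixels), "rvec" (rotation vector, rad) and "tvec" (3), from world to camera coordinates, as OpenCV has them. Camera axes: x right, y down, z forward; pixel columns grow to the right and rows downward; lengths in m; the calibration is good to about 2 mm. A picture is of the moment at which its call begins. calibration takes no time and is no camera call.
- order.hand_in(): hands the job in, once; it reports no verdict.
The state is a dict: "clock": time; "joint_pos": joint angles; "joint_velocities": joint speeds; "tau": joint torques, N m; "position": TCP position; "ee_rot": TCP orientation; "ft_force": force on the tool from outside, world axes, zero at the start; "torque": the same for the moment, N m; "grip_width": opening from 0.0 (shut) to 1.0 (fully open).
Only numpy, scipy, OpenCV 4.12 (cv2) and the standard library are available. Lean on these libraries where they do the work, as an engineer would, in place of code of your own. Each camera call takes 0.05 s, during which the arm holds its last target. There are 200 camera calls.

## Working session

There is one attempt and no reset: what is moved stays moved. The work goes in short steps, Python scripts to look and compute and a tool call to move; the robot and the scene stay as the last step left them, time stands still between calls to the robot, and variables do not carry over. Pictures are saved under pics/ and viewed, about 8 in all and at most 12, crops included, and the job is handed in when it is done.

Besides the shell and the picture viewer there is one more tool, called after "Request:" as name(argument=value, ...) on one line, values as JSON. servo_tool: Moves the arm, as the interface text tells. Its arguments: {"type":"object","properties":{"deltas":{"type":"array"},"force":{"type":"number"}},"required":["deltas"]}

```bash
mkdir -p pics
cat > h.py <<'E'
import numpy as np,cv2
from workcell import telemetry,eyes,order
def cam(n):
    p,d=eyes.camera(n);c=eyes.calibration(n)
    K=np.array([[c['fx'],0,c['cx']],[0,c['fy'],c['cy']],[0,0,1]]);R=cv2.Rodrigues(np.array(c['rvec'],float))[0];t=np.array(c['tvec'],float).ravel()
    return p,d,K,R,t
def cloud(d,K,R,t):
    v,u=np.indices(d.shape);P=np.stack([(u-K[0,2])/K[0,0]*d,(v-K[1,2])/K[1,1]*d,d],-1)
    return (P-t)@R
def ray(u,v,z,K,R,t):
    r=R.T@np.array([(u-K[0,2])/K[0,0],(v-K[1,2])/K[1,1],1]);o=-R.T@t
    return o+r*(z-o[2])/r[2]
E
python3 - <<'E'
from h import *
for n in('top','side'):
    p,d,K,R,t=cam(n);cv2.imwrite(f'pics/{n}0.png',cv2.resize(p,None,fx=1.5,fy=1.5));np.savez(f'{n}0.npz',p=p,d=d,K=K,R=R,t=t)
    print(n,-R.T@t,R[2],K[0,0])
print(telemetry.get_obs())
E
```

```text
top [0.35584461 0.05270162 1.36161518] [ 0.10555387 -0.02232003 -0.99416306] 350.5287824109536
side [ 0.02005229 -0.94486831  1.16715133] [ 0.30416724  0.64769522 -0.69855078] 488.9861320260002
{'clock': 0.1, 'joint_pos': array([ 1.14241663,  0.33282477, -0.06466046,  1.46084046,  0.02161451,
        1.3498985 , -0.08849404]), 'joint_velocities': array([ 8.72740814e-04, -1.66388080e-03,  4.96172461e-04, -2.54232683e-03,
        1.42733883e-04, -9.80762572e-05,  4.47840581e-04]), 'tau': array([ 1.51176966e-03, -6.26750779e+01,  4.92741633e-02, -3.92429852e+01,
        1.62235141e-02,  7.03603146e-03, -1.21161023e-06]), 'position': array([ 0.24653219, -0.57392001,  0.19699343]), 'ee_rot': array([ 8.35082656e-01, -5.50124123e-01, -5.54484760e-04, -3.15191726e-04]), 'ft_force': array([-0.49769733, -0.6353251 ,  0.35681875]), 'torque': array([-0.03271849, -0.0319572 ,  0.01589384]), 'grip_width': 0.997113943486438}
```

View pics/top0.png

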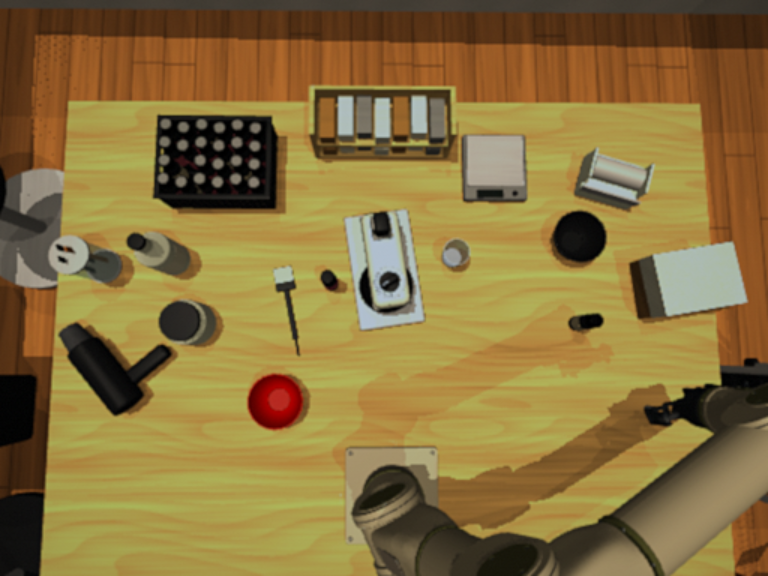

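View pics/side0.png

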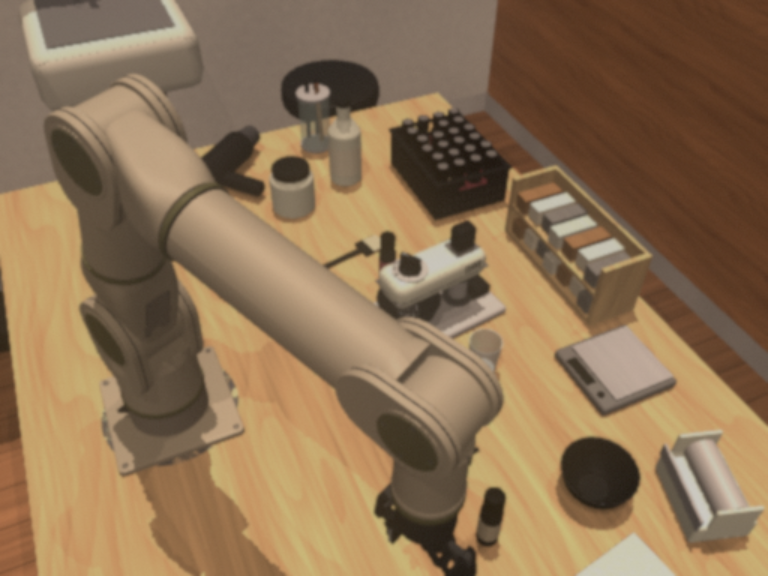

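The top view (1.5x) shows the mixer with the knob at (389,283) and the handle at (381,225). The near bottle is at (330,280) and the beaker at (456,254). The machine's front faces the robot. The side view shows the knob at (410,263) and the handle at (463,236).

Run:
```python
from h import *
f=np.load('top0.npz');p,d,K,R,t=[f[k] for k in'pdKRt'];P=cloud(d,K,R,t)
v,u=np.indices(d.shape);reg=(u>225)&(u<290)&(v>130)&(v<225)
z=P[...,2];g=p.max(-1).astype(int)
def rect(m,n):
    q=P[m][:,:2].astype(np.float32);r=cv2.minAreaRect(q);print(n,len(q),r,'med z',np.median(P[m][:,2]))
    return q
# head top: white pixels cast on z=.165
m=reg&(abs(z-.165)<.008); rect(m,'headtop')
for n,lo,hi,a,b in(('bar',.19,.205,175,215),('handle',.21,.23,130,165)):
    m=reg&(z>lo)&(z<hi)&(v>a)&(v<b)
    if m.sum()>3: q=rect(m,n);print(q.mean(0))
m=reg&(z>.01)&(z<.03)&(g>110);rect(m,'base')
x0,x1,y0,y1=235,285,135,222
c=cv2.resize(p[y0:y1,x0:x1],None,fx=6.5,fy=6.5,interpolation=cv2.INTER_CUBIC);cv2.imwrite('pics/crop0.png',c)
f=np.load('side0.npz');p,d,K,R,t=[f[k] for k in'pdKRt'];P=cloud(d,K,R,t);z=P[...,2]
v,u=np.indices(d.shape);reg=(u>245)&(u<330)&(v>145)&(v<215)
for n,lo,hi in(('S bar',.188,.206),('S handle',.21,.23),('S head',.158,.171)):
    m=reg&(z>lo)&(z<hi)&((u>295) if 'handle' in n else (u<295) if 'bar' in n else (u>0));rect(m,n) if m.sum()>3 else 0
c2=cv2.resize(p[140:215,240:340],None,fx=6,fy=6,interpolation=cv2.INTER_CUBIC);cv2.imwrite('pics/crop1.png',c2)
```

```text
headtop 1047 ((0.5664420127868652, 0.014668673276901245), (0.2160528153181076, 0.07957033067941666), 8.114691734313965) med z 0.1632801198127908
bar 51 ((0.5100328922271729, 0.006560716778039932), (0.01235918141901493, 0.04285658523440361), 34.34912872314453) med z 0.1984665632647119
[0.51017624 0.00688314]
handle 128 ((0.6382448077201843, 0.028156191110610962), (0.04435662925243378, 0.03889337182044983), 10.33351993560791) med z 0.21750854241512993
[0.6381205  0.02572391]
base 1397 ((0.5649398565292358, 0.014400802552700043), (0.29943880438804626, 0.1697283685207367), 8.26476001739502) med z 0.016196678071118194
S bar 79 ((0.5129788517951965, 0.007910039275884628), (0.016960732638835907, 0.044343046844005585), 32.16680908203125) med z 0.19665728184154835
S handle 123 ((0.640622079372406, 0.02481166459619999), (0.048292066901922226, 0.0372193343937397), 0.6798911690711975) med z 0.2177595952808209
S head 913 ((0.565766453742981, 0.014300484210252762), (0.2169378399848938, 0.0859077200293541), 6.503643989562988) med z 0.16403415675225025
```

View pics/crop0.png

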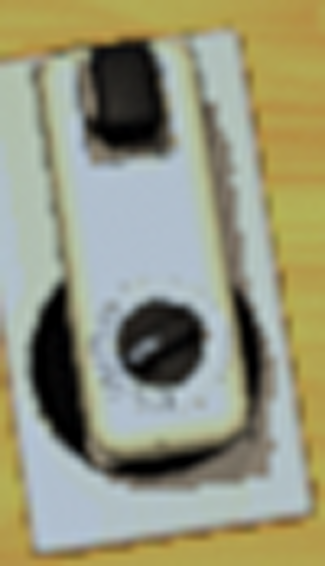

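Request:
servo_tool(deltas=[[[0,0,-2],-0.12,8.5],[[0,0,-2],-0.12,8.5],[[0,0,-2],-0.12,8.5],[[0,0,-2],-0.12,8.5],[[0,0,-2],-0.12,8.5],[[0,0,-2],-0.12,8.5],[[0,0,-2],-0.12,8.5],[[0,0,0],-0.12,8.5],[[0,0,0],-0.12,8.5],[[0,0,0],-0.12,8.5],[[0,0,0],-0.12,8.5],[[0,0,0],-0.12,8.5]], force=40)

```text
clock: 1.1
position: [0.2456, -0.5719, 0.3378]
ee_rot: [0.986, 0.164, -0.002, -0.006]
ft_force: [0.3, 0.1, 0.3]
grip_width: 0.994
```

```bash
cat > w.py <<'E'
import sys
from h import *
from scipy.spatial.transform import Rotation as Ro
# usage: x y z yawdeg -> remaining shift (tool axes, cm), turn
o=telemetry.get_obs();r=Ro.from_quat(o['ee_rot']);M=r.as_matrix()
a=[float(s) for s in sys.argv[1:5]]
yaw=np.degrees(np.arctan2(M[1,0],M[0,0]))
print('t',round(o['clock'],2),'pos',o['position'].round(4),'yaw',yaw.round(1),'tilt z',M[:,2].round(3),'q',o['joint_pos'].round(2),'F',o['ft_force'].round(1),'grip',round(o['grip_width'],3))
print('shift cm',(M.T@(np.array(a[:3])-o['position'])*100).round(2),'turn',round(-np.radians((a[3]-yaw+180)%360-180),3))
E
python3 w.py .5105 .0066 .30 34.3
```

```text
t 1.1 pos [ 0.2456 -0.5719  0.3378] yaw 18.9 tilt z [-0.006  0.012 -1.   ] q [ 1.27  0.32 -0.25  1.19  0.08  1.65  1.37] F [0.3 0.1 0.3] grip 0.994
shift cm [ 43.77 -46.13   4.3 ] turn -0.269
```

Request:
servo_tool(deltas=[[[2.7,-2.8,0],0,8.5],[[2.7,-2.8,0],0,8.5],[[2.7,-2.8,0],0,8.5],[[2.7,-2.8,0],0,8.5],[[2.7,-2.8,0],0,8.5],[[2.7,-2.8,0],0,8.5],[[2.7,-2.8,0],0,8.5],[[2.7,-2.8,0],0,8.5],[[2.7,-2.8,0],0,8.5],[[2.7,-2.8,0],0,8.5],[[2.7,-2.8,0],0,8.5],[[2.7,-2.8,0],0,8.5]])

```text
clock: 2.1
position: [0.4404, -0.1357, 0.3342]
ee_rot: [0.987, 0.161, -0.006, -0.01]
ft_force: [0.7, -0.8, -0.1]
grip_width: 0.996
```

```bash
python3 w.py .5105 .0066 .30 34.3
```

```text
t 2.1 pos [ 0.4404 -0.1357  0.3342] yaw 18.6 tilt z [-0.016  0.017 -1.   ] q [ 0.87 -0.03 -0.64  1.59 -0.03  1.6   0.56] F [ 0.7 -0.8 -0.1] grip 0.996
shift cm [ 11.22 -11.18   3.55] turn -0.274
```

Request:
servo_tool(deltas=[[[2.6,-2.6,0],0,8.5],[[2.6,-2.6,0],0,8.5],[[2,-2,0],0,8.5],[[1.3,-1.3,0],0,8.5],[[0.8,-0.8,0],0,8.5],[[0.5,-0.5,0],-0.06,8.5],[[0,0,0.5],-0.06,8.5],[[0,0,0.5],-0.06,8.5],[[0,0,0.5],-0.06,8.5],[[0,0,0.5],0,8.5],[[0,0,0],0,8.5]])

```text
clock: 3.02
position: [0.5033, 0.0089, 0.3126]
ee_rot: [0.957, 0.291, -0.006, -0.012]
ft_force: [0.1, 0.7, -0.4]
grip_width: 0.999
```

```bash
python3 w.py .5105 .0066 .176 34.3
```

```text
t 3.02 pos [0.5033 0.0089 0.3126] yaw 33.9 tilt z [-0.019  0.019 -1.   ] q [ 0.68  0.1  -0.83  1.53  0.05  1.56  0.45] F [ 0.1  0.7 -0.4] grip 0.999
shift cm [ 0.53  0.96 13.63] turn -0.008
```

Request:
servo_tool(deltas=[[[0.3,0.5,1.5],0,8.5],[[0.2,0.4,1.5],0,8.5],[[0,0,1.5],0,8.5],[[0,0,1.5],0,8.5],[[0,0,1.5],0,8.5],[[0,0,1.5],0,8.5],[[0,0,1],0,8.5],[[0,0,1],0,8.5],[[0,0,0.5],0,8.5],[[0,0,0],0,8.5]])

```text
clock: 3.85
position: [0.5109, 0.0045, 0.193]
ee_rot: [0.96, 0.281, -0.006, -0.011]
ft_force: [-0.2, -0.3, 0.7]
grip_width: 0.996
```

```bash
python3 w.py .5105 .0066 .176 34.3
```

```text
t 3.85 pos [0.5109 0.0045 0.193 ] yaw 32.6 tilt z [-0.018  0.018 -1.   ] q [ 0.66  0.18 -0.82  1.71  0.11  1.32  0.39] F [-0.2 -0.3  0.7] grip 0.996
shift cm [ 0.09 -0.16  1.7 ] turn -0.029
```

Request:
servo_tool(deltas=[[[0.1,-0.2,0.8],-0.03,8.5],[[0,0,0.6],0,8.5],[[0,0,0.2],0,8.5],[[0,0,0],0,5],[[0,0,0],0,3],[[0,0,0],0,2],[[0,0,0],0,1],[[0,0,0],0,1],[[0,0,0],0,1],[[0,0,0],0,1],[[0,0,0],0,1]], force=30)

```text
clock: 4.77
position: [0.5121, 0.0074, 0.1782]
ee_rot: [0.955, 0.296, -0.004, -0.011]
ft_force: [-0.3, 0.2, -0.4]
grip_width: 0.117
```

```bash
python3 w.py .5105 .0066 .176 98.2
python3 - <<'E'
from h import *
a=cam('top')[0][130:230,205:305];b=cam('side')[0][140:240,240:340]
cv2.imwrite('pics/g1.png',cv2.resize(np.hstack([a,b]),None,fx=4,fy=4,interpolation=cv2.INTER_CUBIC))
E
```

```text
t 4.77 pos [0.5121 0.0074 0.1782] yaw 34.5 tilt z [-0.013  0.018 -1.   ] q [ 0.66  0.19 -0.83  1.74  0.12  1.29  0.41] F [-0.3  0.2 -0.4] grip 0.117
shift cm [-0.17 -0.02  0.22] turn -1.113
```

View pics/g1.png

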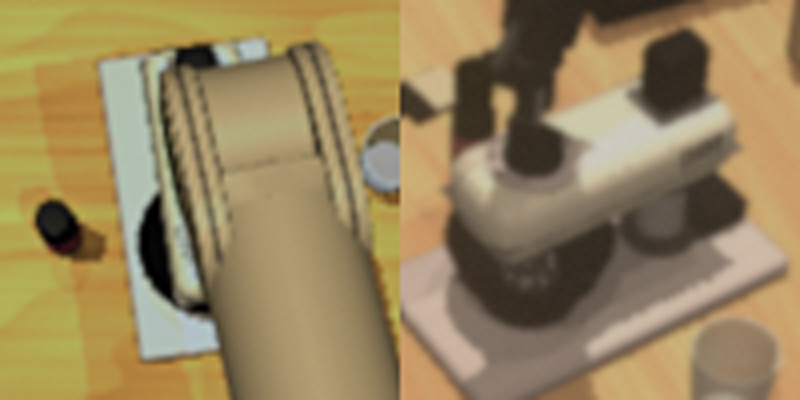

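The crop shows the fingers at the knob at about (535,120). The width equals the commanded 1 cm, so the grasp is unclear. I'll close fully to check.

Request:
servo_tool(deltas=[[[0,0,0],0,0],[[0,0,0],0,0],[[0,0,0],0,0]], force=40)

```text
clock: 5.12
position: [0.512, 0.0074, 0.1782]
ee_rot: [0.955, 0.296, -0.004, -0.011]
ft_force: [0.2, 0.7, 0.5]
grip_width: -0.002
```

Run:
```python
from h import *
p,d,K,R,t=cam('side');o=telemetry.get_obs()
def pr(X):
    c=R@np.array(X)+t;return (K@(c/c[2]))[:2],c[2]
P=cloud(d,K,R,t)
q=cv2.resize(p[130:205,240:340],None,fx=8,fy=8,interpolation=cv2.INTER_CUBIC)
q=np.clip(q.astype(float)*1.8,0,255).astype(np.uint8)
for X,col in((o['position'],(0,0,255)),(o['position']+[0,0,.019],(0,255,255)),([.5105,.0066,.2],(0,255,0)),([.5105,.0066,.165],(255,0,0))):
    uv,zz=pr(X);i,j=uv.round().astype(int);print(X,uv.round(1),zz.round(3),'depth',d[j,i],P[j,i].round(3));cv2.circle(q,tuple(((uv-[240,130]+.5)*8).astype(int)),4,col,-1)
cv2.imwrite('pics/g2.png',q)
```

```text
[0.5120534  0.0073753  0.17815236] [272.6 176.6] 1.457 depth 1.4507388 [0.511 0.002 0.182]
[0.5120534  0.0073753  0.19715236] [272.8 171.9] 1.444 depth 1.4391197 [0.511 0.004 0.2  ]
[0.5105, 0.0066, 0.2] [272.5 171.5] 1.441 depth 1.4501996 [0.513 0.014 0.195]
[0.5105, 0.0066, 0.165] [272.2 180.2] 1.465 depth 1.4585791 [0.508 0.003 0.17 ]
```

View pics/g2.png

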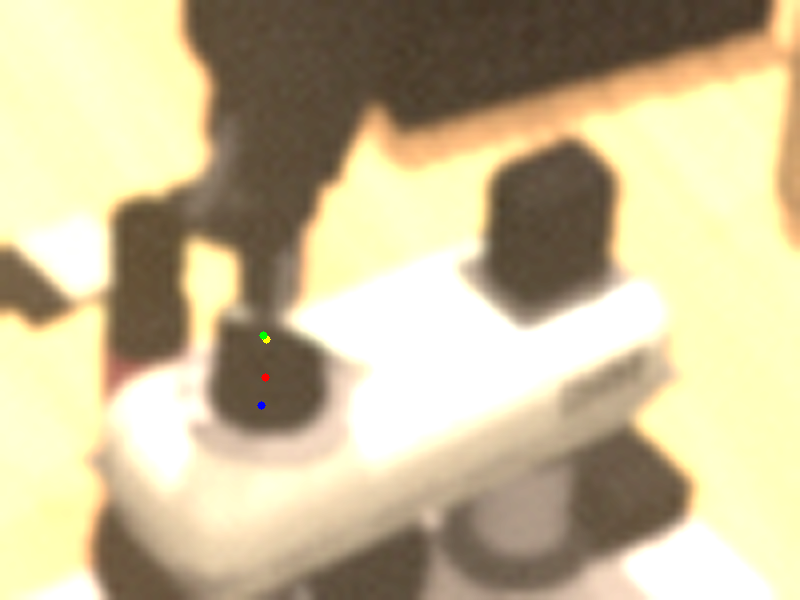

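Run:
```python
from h import *
p,d,K,R,t=cam('side');P=cloud(d,K,R,t)
for v in range(150,186,2): print(v,[tuple((P[v,u]*1000).round().astype(int)) for u in (268,271,274,277)],p[v,272])
f=np.load('side0.npz');d0=f['d'];P0=cloud(d0,K,R,t)
print('before')
for v in range(162,184,2): print(v,[tuple((P0[v,u]*1000).round().astype(int)) for u in (268,271,274,277)])
print(telemetry.get_obs()['position'])
```

```text
150 [(np.int64(478), np.int64(-24), np.int64(316)), (np.int64(488), np.int64(-24), np.int64(313)), (np.int64(503), np.int64(-12), np.int64(299)), (np.int64(511), np.int64(-16), np.int64(299))] [30 42 51]
152 [(np.int64(479), np.int64(-23), np.int64(308)), (np.int64(491), np.int64(-18), np.int64(300)), (np.int64(502), np.int64(-15), np.int64(294)), (np.int64(513), np.int64(-12), np.int64(288))] [33 45 53]
154 [(np.int64(481), np.int64(-20), np.int64(297)), (np.int64(498), np.int64(-5), np.int64(281)), (np.int64(506), np.int64(-7), np.int64(279)), (np.int64(513), np.int64(-12), np.int64(281))] [37 48 56]
156 [(np.int64(473), np.int64(-36), np.int64(306)), (np.int64(503), np.int64(6), np.int64(263)), (np.int64(503), np.int64(-14), np.int64(278)), (np.int64(522), np.int64(3), np.int64(258))] [35 47 55]
158 [(np.int64(473), np.int64(-37), np.int64(300)), (np.int64(489), np.int64(-23), np.int64(283)), (np.int64(506), np.int64(-8), np.int64(265)), (np.int64(523), np.int64(5), np.int64(249))] [34 46 54]
160 [(np.int64(475), np.int64(-32), np.int64(288)), (np.int64(489), np.int64(-23), np.int
[... 3914 characters left out ...]
4(1167)), (np.int64(513), np.int64(1), np.int64(185)), (np.int64(518), np.int64(-9), np.int64(192))]
178 [(np.int64(500), np.int64(13), np.int64(173)), (np.int64(508), np.int64(9), np.int64(173)), (np.int64(514), np.int64(1), np.int64(177)), (np.int64(518), np.int64(-9), np.int64(184))]
180 [(np.int64(496), np.int64(6), np.int64(172)), (np.int64(504), np.int64(2), np.int64(172)), (np.int64(512), np.int64(-3), np.int64(174)), (np.int64(516), np.int64(-14), np.int64(181))]
182 [(np.int64(493), np.int64(-2), np.int64(171)), (np.int64(502), np.int64(-2), np.int64(168)), (np.int64(508), np.int64(-10), np.int64(173)), (np.int64(519), np.int64(-8), np.int64(166))]
[0.51202085 0.00741169 0.17813834]
```

The depth shows the finger ends just above the bar top (about z 0.205) while TCP z reads 0.178, so the jaws closed above the bar. I'll raise a little and measure the real tip height.

Request:
servo_tool(deltas=[[[0,0,-1.5],0,0],[[0,0,-1.5],0,0],[[0,0,-1],0,0],[[0,0,0],0,0]])

```text
clock: 5.55
position: [0.5119, 0.0067, 0.2189]
ee_rot: [0.955, 0.296, -0.005, -0.011]
ft_force: [0.7, -0.7, 0.5]
grip_width: -0.005
```

Run:
```python
from h import *
p,d,K,R,t=cam('side');P=cloud(d,K,R,t);o=telemetry.get_obs()['position'];print(o)
v,u=np.indices(d.shape)
near=(np.linalg.norm(P[...,:2]-o[:2],axis=-1)<.03)&(P[...,2]>.205)&(P[...,2]<o[2]+.06)&(v<180)
for vv in range(v[near].min(),v[near].max()+1):
    r=near[vv]; 
    if r.any(): print(vv,u[vv][r].min(),u[vv][r].max(),P[vv][r].mean(0).round(3))
uv=K@(R@o+t);print('TCP px',uv[:2]/uv[2])
q=cv2.resize(p[120:195,240:340],None,fx=8,fy=8,interpolation=cv2.INTER_CUBIC)
q=np.clip(q.astype(float)*2,0,255).astype(np.uint8);c=((uv[:2]/uv[2]-[240,120]+.5)*8).astype(int);cv2.circle(q,tuple(c),4,(0,0,255),-1)
cv2.imwrite('pics/g3.png',q)
```

```text
[0.51157025 0.00663229 0.21790872]
152 278 278 [0.524 0.002 0.273]
153 270 278 [0.512 0.004 0.273]
154 269 277 [0.508 0.002 0.271]
155 269 277 [ 0.507 -0.     0.27 ]
156 269 277 [ 0.507 -0.001  0.267]
157 269 277 [ 0.507 -0.001  0.263]
158 270 276 [ 0.506 -0.002  0.26 ]
159 272 275 [ 0.509 -0.001  0.255]
TCP px [272.97099107 166.8412473 ]
```

View pics/g3.png

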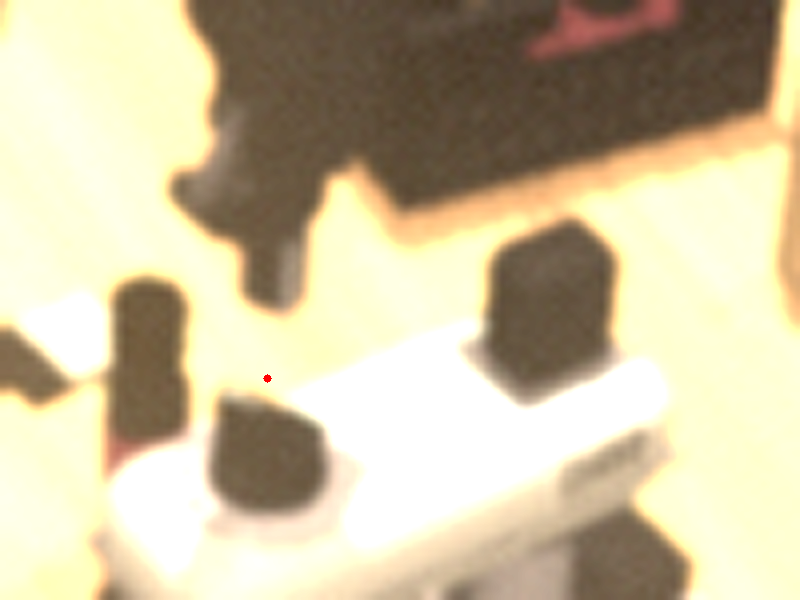

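The finger tip is at crop (275,305), and the red dot marks where the TCP reading projects. The true tip is about 34 mm above the reported z, while x and y agree. I'll open and go about 34 mm deeper.

Request:
servo_tool(deltas=[[[0,0,0],0,8.5],[[0,0,0],0,8.5],[[0,0,0],0,8.5],[[0,0,0],0,8.5],[[0,0,0],0,8.5],[[0,0,1],0,8.5],[[0,0,1.5],0,8.5],[[0,0,1.5],0,8.5],[[0,0,1.3],0,8.5],[[0,0,1],0,8.5],[[0,0,0.5],0,8.5],[[0,0,0],0,8.5]])

```text
clock: 6.6
position: [0.508, 0.0079, 0.1401]
ee_rot: [0.955, 0.296, -0.007, -0.012]
ft_force: [-0.5, -0.4, -0.1]
grip_width: 0.996
```

```bash
python3 w.py .5105 .0066 .145 34.3
```

```text
t 6.6 pos [0.508  0.0079 0.1401] yaw 34.5 tilt z [-0.021  0.019 -1.   ] q [ 0.65  0.22 -0.82  1.79  0.15  1.22  0.39] F [-0.5 -0.4 -0.1] grip 0.996
shift cm [ 0.13  0.23 -0.5 ] turn 0.003
```

Request:
servo_tool(deltas=[[[0.15,0.25,-0.4],0,8.5],[[0,0,0],0,5],[[0,0,0],0,3],[[0,0,0],0,2],[[0,0,0],0,0],[[0,0,0],0,0],[[0,0,0],0,0],[[0,0,0],0,0],[[0,0,0],0,0]], force=30)

```text
clock: 7.35
position: [0.5139, 0.0074, 0.1472]
ee_rot: [0.955, 0.296, -0.004, -0.012]
ft_force: [0.4, -0.6, -1.8]
grip_width: 0.14
```

```bash
python3 w.py .5105 .0066 .145 98.2
```

```text
t 7.35 pos [0.5139 0.0074 0.1472] yaw 34.5 tilt z [-0.014  0.02  -1.   ] q [ 0.65  0.22 -0.82  1.77  0.15  1.23  0.39] F [ 0.4 -0.6 -1.8] grip 0.14
shift cm [-0.33 -0.13  0.22] turn -1.112
```

Request:
servo_tool(deltas=[[[0,0,0],-0.1,0],[[0,0,0],-0.1,0],[[0,0,0],-0.1,0],[[0,0,0],-0.1,0],[[0,0,0],-0.1,0],[[0,0,0],-0.1,0],[[0,0,0],-0.1,0],[[0,0,0],-0.1,0]])

```text
clock: 8.02
position: [0.5145, 0.008, 0.1472]
ee_rot: [0.753, 0.658, 0.002, -0.012]
ft_force: [2.2, 1.7, -3.0]
grip_width: 0.144
```

```bash
python3 w.py .5120 .0066 .145 98.2
```

```text
t 8.02 pos [0.5145 0.008  0.1472] yaw 82.3 tilt z [-0.013  0.02  -1.   ] q [ 0.74  0.25 -0.94  1.77  0.19  1.24  1.19] F [ 2.2  1.7 -3. ] grip 0.144
shift cm [-0.18 -0.23  0.22] turn -0.278
```

Request:
servo_tool(deltas=[[[0,0,0],-0.1,0],[[0,0,0],-0.1,0],[[0,0,0],-0.06,0],[[0,0,0],-0.05,0],[[0,0,0],-0.05,0],[[0,0,0],-0.05,0],[[0,0,0],-0.05,0]])

```text
clock: 8.6
position: [0.5156, 0.0088, 0.1474]
ee_rot: [0.574, 0.819, 0.006, -0.011]
ft_force: [-0.9, 2.7, -0.2]
grip_width: 0.144
```

```bash
python3 w.py .5120 .0066 .145 98.2; python3 -c "
from h import *;print(telemetry.get_obs()['torque'])"
```

```text
t 8.6 pos [0.5156 0.0088 0.1474] yaw 109.9 tilt z [-0.01   0.023 -1.   ] q [ 0.8   0.28 -1.01  1.77  0.22  1.24  1.65] F [-0.9  2.7 -0.2] grip 0.144
shift cm [-0.09 -0.41  0.24] turn 0.204
[ 0.26674105  0.26057153 -2.30135322]
```

Request:
servo_tool(deltas=[[[0,0,0],0,3],[[0,0,0],0,6],[[0,0,0],0,8.5],[[0,0,0],0,8.5],[[0,0,0],0,8.5],[[0,0,-1.5],0.05,8.5],[[0,0,-1.5],0.05,8.5],[[0,0,-2],0.05,8.5],[[0,0,-2],0.05,8.5],[[0,0,-2],0,8.5],[[0,0,-1],0,8.5],[[0,0,0],0,8.5]])

```text
clock: 9.6
position: [0.5151, 0.0062, 0.2509]
ee_rot: [0.658, 0.753, 0.003, -0.012]
ft_force: [0.3, -0.2, 0.2]
grip_width: 0.997
```

```bash
python3 w.py .6392 .0251 .24 98.2
python3 - <<'E'
from h import *
p,d,K,R,t=cam('side');P=cloud(d,K,R,t);z=P[...,2];v,u=np.indices(d.shape)
m=(z>.185)&(z<.206)&(np.linalg.norm(P[...,:2]-[.5105,.0066],axis=-1)<.035);q=P[m][:,:2].astype(np.float32)
print(m.sum(),cv2.minAreaRect(q))
m=(z>.196)&m;q=P[m][:,:2].astype(np.float32);print(m.sum(),cv2.minAreaRect(q))
q=cv2.resize(p[120:195,240:340],None,fx=8,fy=8,interpolation=cv2.INTER_CUBIC)
cv2.imwrite('pics/g4.png',np.clip(q.astype(float)*2,0,255).astype(np.uint8))
E
```

```text
t 9.6 pos [0.5151 0.0062 0.2509] yaw 97.6 tilt z [-0.013  0.021 -1.   ] q [ 0.81  0.18 -1.    1.61  0.13  1.44  1.51] F [ 0.3 -0.2  0.2] grip 0.997
shift cm [ 0.2  12.56  0.97] turn -0.01
90 ((0.5123811960220337, 0.007552663329988718), (0.04525008425116539, 0.017643997445702553), 6.691076278686523)
43 ((0.5133255124092102, 0.007340063340961933), (0.04341132938861847, 0.015422183088958263), 6.509894371032715)
```

View pics/g4.png

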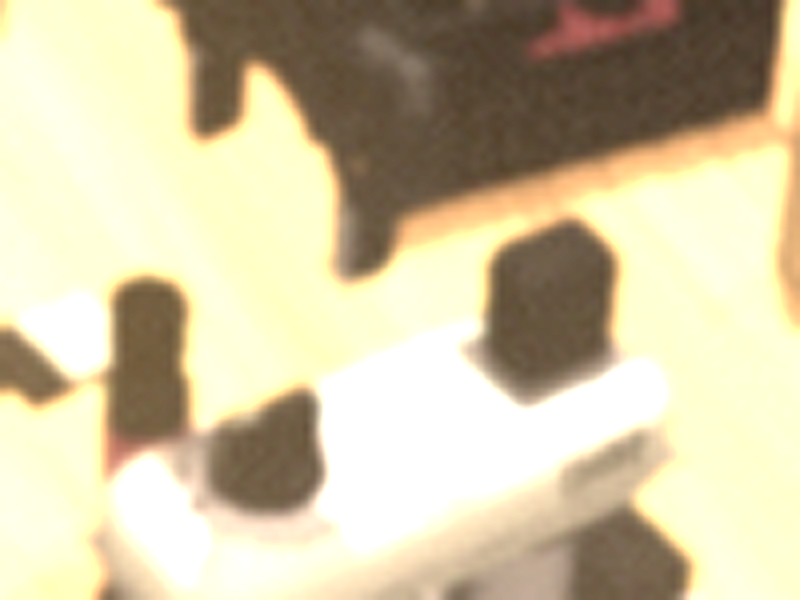

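The knob bar at crop (265,450) now lies along the machine: it measures 6.6° against 6.5° for the head in the same view. The timer is at zero. Next is the handle.

Request:
servo_tool(deltas=[[[0,2,0],0,8.5],[[0,3,0],0,8.5],[[0,3,0],0,8.5],[[0.1,2,0],0,8.5],[[0.1,1.5,0],0,8.5],[[0,1,0],-0.01,8.5],[[0,0.3,0],0,8.5],[[0,0,0],0,8.5]])

```text
clock: 10.32
position: [0.644, 0.0249, 0.2345]
ee_rot: [0.655, 0.756, -0.003, -0.015]
ft_force: [-1.2, -0.4, 0.0]
grip_width: 0.991
```

```bash
python3 w.py .641 .0258 .144 98.2
```

```text
t 10.32 pos [0.644  0.0249 0.2345] yaw 98.2 tilt z [-0.027  0.016 -1.   ] q [ 0.51  0.53 -0.92  1.28  0.39  1.54  1.36] F [-1.2 -0.4  0. ] grip 0.991
shift cm [-0.05 -0.06  9.05] turn -0.0
```

Request:
servo_tool(deltas=[[[0,0,1],0,8.5],[[0,0,1.5],0,8.5],[[0,0,1.5],0,8.5],[[0,0,1.5],0,8.5],[[0,0,1.2],0,8.5],[[0,0,0.8],0,8.5],[[0,0,0.5],0,8.5],[[0,0,0.4],0,8.5],[[0,0,0],0,8.5]])

```text
clock: 11.07
position: [0.636, 0.0244, 0.1417]
ee_rot: [0.655, 0.755, -0.005, -0.016]
ft_force: [-0.0, 0.6, 0.0]
grip_width: 0.995
```

```bash
python3 w.py .641 .0258 .140 98.2
```

```text
t 11.07 pos [0.636  0.0244 0.1417] yaw 98.1 tilt z [-0.03   0.013 -0.999] q [ 0.53  0.57 -0.9   1.43  0.43  1.37  1.33] F [-0.   0.6  0. ] grip 0.995
shift cm [0.07 0.52 0.16] turn -0.001
```

Request:
servo_tool(deltas=[[[0.1,0.4,0.1],0,8.5],[[0,0,0],0,6],[[0,0,0],0,4.5],[[0,0,0],0,4],[[0,0,0],0,3],[[0,0,0],0,2],[[0,0,0],0,2],[[0,0,0],0,2],[[0,0,0],0,2]], force=50)

```text
clock: 11.82
position: [0.6417, 0.0271, 0.1436]
ee_rot: [0.655, 0.756, -0.003, -0.014]
ft_force: [0.8, 0.3, 0.1]
grip_width: 0.395
```

```bash
python3 w.py .641 .0258 .140 98.2
```

```text
t 11.82 pos [0.6417 0.0271 0.1436] yaw 98.2 tilt z [-0.026  0.013 -1.   ] q [ 0.52  0.58 -0.9   1.42  0.43  1.38  1.32] F [0.8 0.3 0.1] grip 0.395
shift cm [-0.12 -0.08  0.36] turn -0.0
```

The width is 33.7 mm, so the button is fully in. I'll lift straight up.

Request:
servo_tool(deltas=[[[0,0,-0.5],0,2],[[0.02,-0.02,-1],0,2],[[0.02,-0.02,-1],0,2],[[0.02,-0.02,-1],0,2],[[0.02,-0.02,-1],0,2],[[0.02,-0.02,-1],0,2]])

```text
clock: 12.32
position: [0.6414, 0.0272, 0.1914]
ee_rot: [0.654, 0.756, -0.004, -0.017]
ft_force: [5.9, 2.8, -12.4]
grip_width: 0.396
```

```bash
python3 w.py .6417 .0271 .2436 98.2
```

```text
t 12.32 pos [0.6414 0.0272 0.1914] yaw 98.3 tilt z [-0.031  0.015 -0.999] q [ 0.52  0.55 -0.91  1.35  0.41  1.47  1.34] F [  5.9   2.8 -12.4] grip 0.396
shift cm [ 0.09 -0.12 -5.22] turn 0.001
```

Lifting with about 12 N of load; continue.

Request:
servo_tool(deltas=[[[0.02,-0.02,-1],0,2],[[0.02,-0.02,-1],0,2],[[0.02,-0.02,-1],0,2],[[0.02,-0.02,-1],0,2],[[0,0,-0.6],0,2],[[0,0,-0.6],0,2],[[0,0,-0.4],0,2],[[0,0,-0.4],0,2]])

```text
clock: 12.98
position: [0.6405, 0.0271, 0.2447]
ee_rot: [0.653, 0.757, -0.008, -0.021]
ft_force: [14.7, 7.6, -40.3]
grip_width: 0.394
```

```bash
python3 w.py .6417 .0271 .2436 98.2
```

```text
t 12.98 pos [0.6405 0.0271 0.2447] yaw 98.4 tilt z [-0.043  0.016 -0.999] q [ 0.5   0.54 -0.92  1.26  0.39  1.58  1.36] F [ 14.7   7.6 -40.3] grip 0.394
shift cm [-0.02  0.12  0.1 ] turn 0.004
```

Request:
servo_tool(deltas=[[[0,0,-0.15],0,2],[[0,0,-0.15],0,2],[[0,0,-0.15],0,2],[[0,0,-0.15],0,2]], force=70)

```text
clock: 13.32
position: [0.6401, 0.0271, 0.2446]
ee_rot: [0.652, 0.758, -0.01, -0.024]
ft_force: [6.1, 5.4, -21.3]
grip_width: 0.391
```

```bash
python3 w.py .6417 .0271 .2436 98.2;  python3 - <<'E'
from h import *
f=np.load('side0.npz')
p,d,K,R,t=cam('side');P=cloud(d,K,R,t);z=P[...,2];v,u=np.indices(d.shape)
C=np.array([.565,.0144]);x=(P[...,0]-C[0])*.99+(P[...,1]-C[1])*.143;y=-(P[...,0]-C[0])*.143+(P[...,1]-C[1])*.99
m=(abs(y)<.025)&(x>-.03)&(x<.045)&(z>.15)&(z<.29);print('head top z',m.sum(),np.median(z[m]).round(4))
m=(z>.283)&(z<.308)&(x>-.09)&(x<-.02)&(abs(y)<.035);print('bar',m.sum(),cv2.minAreaRect(P[m][:,:2].astype(np.float32)) if m.sum()>5 else '')
a=f['p'][130:240,230:350];b=p[130:240,230:350]
cv2.imwrite('pics/end.png',cv2.resize(np.clip(np.hstack([a,b])*1.6,0,255).astype(np.uint8),None,fx=3.3,fy=3.3,interpolation=cv2.INTER_CUBIC))
E
python3 w.py .6417 .0271 .2436 98.2
```

```text
t 13.32 pos [0.6401 0.0271 0.2446] yaw 98.5 tilt z [-0.049  0.015 -0.999] q [ 0.5   0.54 -0.92  1.25  0.39  1.59  1.36] F [  6.1   5.4 -21.3] grip 0.391
shift cm [-0.02  0.16  0.09] turn 0.006
head top z 265 0.2647
bar 103 ((0.5123105645179749, 0.007921652868390083), (0.047521643340587616, 0.01762736216187477), 9.239265441894531)
t 13.37 pos [0.6401 0.0271 0.2446] yaw 98.5 tilt z [-0.049  0.015 -0.999] q [ 0.5   0.54 -0.92  1.25  0.39  1.59  1.36] F [  5.7   4.8 -21.3] grip 0.391
shift cm [-0.02  0.16  0.09] turn 0.006
```

View pics/end.png

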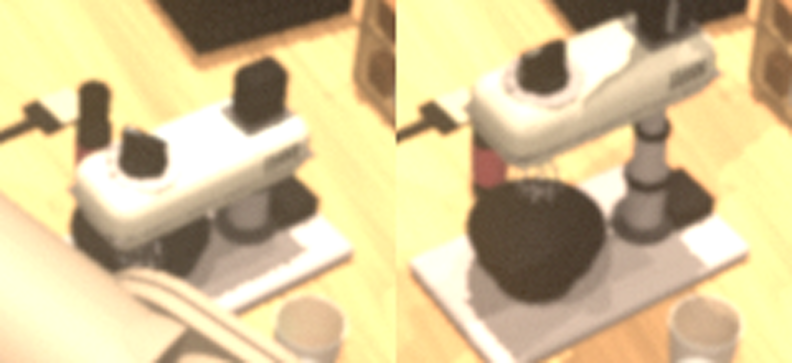

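The head is fully up (top at z 0.265, about 100 mm raised). The whisk at (540,180) is clear of the bowl rim, the knob bar is aligned at 9.2° against the mixer's 8.2°, and the bowl and neighbours have not moved. Handing in.

```bash
python3 -c "
from h import *
print(order.hand_in())"; python3 w.py .6417 .0271 .2436 98.2
```

```text
the job is handed in; nothing more can be done
None
the job is handed in; nothing more can be done
```

I turned the timer back to its zero stop, squeezed the release button in, and lifted the head past the first stop to the second. I handed the job in at about 13.4 s, with the gripper still holding the head up and the button in. No verdict is reported.

**Last checks before hand-in:**
- **Head:** its top measured z = 0.265 m, about 100 mm up, and it was pulling about 21 N against the end stop.
- **Button:** the grip width read about 33.5 mm. A fully pressed handle is 35 mm, and the 13 mm knob bar had also read about 1 mm low. I therefore took the button as fully in; its travel was not measured directly.
- **Timer:** the knob bar lay within about 1–2° of the mixer's axis, after I had turned it against its stop.
- **Bench:** by eye in the last side picture, the bowl was upright and clear of the whisk, and the near bottle, brush and beaker were in place. I did not check the things farther off again.

**What disagreed:**
- **Tool height:** the camera showed the fingertips about 34 mm higher than the reported TCP. My first grasp of the knob closed on air above the bar; I went lower and it worked.
- **Tool tilt:** the tool had drifted to a tilt of about 3° by the end, with no visible effect.

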